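# Snap the cap onto the tea caddy and keep it pressed

### The job

One white tea caddy on the packing bench stands open: set the loose tall cap squarely over its neck and press straight down until the snap ring clicks, then keep pressing until the cap sits fully home on the shoulder all round. Leave the caddy standing where it is and everything else alone, and finish while still holding the cap firmly pressed down: do not let go or back off.

Things in the scene. Friction and masses are not known exactly. Their poses are not given: they have to be found in the camera images.
- caddy: The open tea caddy: white glazed stoneware jar, about 0.5 kg, loose, upright, the only one without a cap; its place varies. Origin at the centre of its underside, z up. Belly 76 mm across; above 56 mm it curves in to a flat shoulder 54 mm across at 80 mm. A neck 28 mm across with an open mouth rises from there to 102 mm, its last 5.5 mm tapering to 23 mm.
- shoulder (a point): Point on the open caddy's axis level with its flat shoulder, 80 mm above its underside, where the cap's lower edge stands when fully home; z up the axis. 6.7 mm above it a grey split snap ring of springy segments, 34 mm across, sits round the neck.
- cap_centre (a point): Centre of the loose cap, on its axis, 17 mm above its lower edge and 17 mm below its top; z up. White glazed stoneware, round, 46 mm across, 34 mm tall, about 75 g, flat top, straight sides, lying mouth down on the bench. Inside 39 mm across and 29 mm deep; a rounded bead just inside the mouth narrows it to 31 mm.
- cap_mouth (a point): Centre of the cap's lower edge, 17 mm below cap_centre; z up. Set over the neck, the bead rests on the snap ring with this edge about 7.5 mm above the shoulder. Pushed on, the force rises to 10 to 16 N within 3 mm, then drops as the bead slips past the ring (the click), which even draws the cap on; the last 4 mm are free until the edge stands solidly on the shoulder.
- caddy_b: A finished caddy of the same kind with its cap on: 76 mm across, 114 mm tall, bystander among the task's things. Origin at the centre of its underside.
- caddy_c: Another finished caddy with its cap on, 76 mm across, 114 mm tall, bystander farther back. Origin at the centre of its underside.
- ramekin_a: Bystander: white fluted ramekin, 80 mm across, 42 mm tall, near the robot. Origin at the centre of its underside.
- ramekin_b: Bystander: dark green fluted ramekin, 86 mm across, 44 mm tall, near the robot. Origin at the centre of its underside.
- pot_lid: Bystander: flat pale blue-grey pot lid with a knob, 76 mm across, 33 mm tall. Not the caddy's cap. Origin at the centre of its underside.
- tape_roll: Bystander: roll of brown packing tape lying flat, 96 mm across, 48 mm tall, on the left. Origin at the centre of its underside.
- ruler: Bystander: wooden ruler 300 x 30 x 5 mm lying flat on the right. Origin at the centre of its underside, x along its length.
- power_bank: Bystander: white rounded slab (battery pack) 135 x 66 x 15 mm on the right. Origin at the centre of its underside.

How it is judged:
By the outcome, as a careful person would: the job done as asked, in the order asked, and still so for the second after the job is handed in, while the arm keeps its last pose, push and grip.
It also fails if it takes over 51 s, if anything falls off the work surface, if the arm or the gripper's body presses on something with over 40 N, if the wrist force passes 120 N, or if a joint passes its speed limit or range.

### The arm

A 7-joint arm with a two-finger parallel gripper is mounted at the origin on the work surface. World frame = base frame: x ahead of the robot, y to its left, z up, the work surface at z = 0. Lengths are in m, angles in rad, forces in N, time in s.
With the tool pointing down it reaches from about 0.4 to 0.875 m from the base axis. Payload 4.4 kg.
Tool frame: the origin (TCP) lies at the very end of the fingers, on their centre line; the grasp point (between the pads) lies 19 mm behind it; z points along the fingers, y is the direction in which the jaws open and shut (so a half turn about z gives the same grasp; the last joint's range is limited). The gripper opens to 85 mm and grips with 20 to 120 N. Pads are 22 mm wide; open, the fingers measure 114 mm over their backs; the gripper's body (76 mm by 85 mm) begins 54 mm behind the grasp point. The pads swing forward as they close: fully open they stand 13 mm farther back than shut.
Start: joints at [1.107, 0.628, 0.038, 1.517, -0.027, 0.996, -0.02], TCP at [0.252, -0.599, 0.199] pointing down, gripper open.
Joint ranges: [-3.06, 3.06], [-0.37, 2.12], [-1.25, 1.32], [0.18, 2.47], [-1.1, 4.24], [0.23, 1.98], [-2.94, 2.94]. Speed limits (rad/s): [2.57, 2.57, 3.14, 3.14, 3.14, 3.14, 3.14].

### API

Orientations are given as a unit quaternion [x, y, z, w].
In Python, from workcell import readout, eyes, r gives the robot as it stands.
- The arm moves only by the tool step_arm, never from a script. Its argument "series" is a list of rows, each an object of numbers: "ax", "ay", "az": the turn, a rotation vector about the tool's x, y, z in rad; "tx", "ty", "tz": the shift along the tool's x, y, z in m; "claw": the closure, from 0 (fully open) to 1 (shut). A call has 1 to 20 rows; each row shifts and turns the commanded pose from where the row before left it, along the tool's axes as they then stand; what a row does not reach is not made up. A row lasts 1/10 s, in which the tool goes at most 50 mm and 8.59 degrees, less where a joint would pass 70% of its speed; a pose out of reach is approached as far as the arm can. A call with a gripper value outside its range is refused whole. The fingers move at their own pace and stop on an object; "newtons" is the grip in N (left out, the last holds). Time passes only in rows, so rows that do not move let the fingers close. It gives the time, the measured TCP pose, the force and the opening at its end, in the units of the state.
- readout.observe(): the state, without advancing time (a new reading comes with each control period).
- eyes.capture(name): name is "scene" or "top"; returns a dict with "pixels" (420x560x3 uint8, red, green, blue), "z_map" (420x560 float32, m along the optical axis (not along the pixel's ray), 0 where there is no reading), "camera_matrix" (3x3 intrinsics, pixels), "R" (3x3) and "t" (3): a world point X has camera coordinates R X + t. Camera axes: x right, y down, z forward; pixel columns grow to the right and rows downward; lengths in m; the calibration is good to about 2 mm. A picture is of the moment at which its call begins.
- r.finish_job(): hands the job in, once; it reports no verdict.
The state is a dict: "time_s": time; "joints": joint angles; "qd": joint speeds; "joint_efforts": joint torques, N m; "eef_pos": TCP position; "ee_rot": TCP orientation; "force": force on the tool from outside, world axes, zero at the start; "wrist_torque": the same for the moment, N m; "gripper_width": finger opening in m.
Only numpy, scipy, OpenCV 4.12 (cv2) and the standard library are available. Lean on these libraries where they do the work, as an engineer would, in place of code of your own. Each camera call takes 0.05 s, during which the arm holds its last target.

## Working session

There is one attempt and no reset: what is moved stays moved. The work goes in short steps, Python scripts to look and compute and a tool call to move; the robot and the scene stay as the last step left them, time stands still between calls to the robot, and variables do not carry over. Pictures are saved under pics/ and viewed, and the job is handed in when it is done.

Besides the shell and the picture viewer there is one more tool, called after "Call:" in YAML: its name, and indented under it one key for each argument. step_arm: Moves the arm, as the interface text tells. Its arguments: {"type":"object","properties":{"series":{"type":"array"},"newtons":{"type":"number"}},"required":["series"]}

```bash
mkdir -p pics; ls; cat > look.py <<'E'
from workcell import readout, eyes, r
import cv2,sys,numpy as np
def snap(n,tag):
    c=eyes.capture(n); cv2.imwrite(f'pics/{tag}.png',cv2.cvtColor(c['pixels'],cv2.COLOR_RGB2BGR)); np.savez(f'{tag}.npz',**c); return c
def world(c):
    K=c['camera_matrix'];z=c['z_map'];h,w=z.shape
    u,v=np.meshgrid(np.arange(w),np.arange(h))
    P=np.stack([(u-K[0,2])/K[0,0]*z,(v-K[1,2])/K[1,1]*z,z],-1)
    return (P-c['t'])@c['R']
E
python3 - <<'E'
from look import *
print(readout.observe())
for n in('scene','top'):
    c=snap(n,n+'0'); print(c['camera_matrix'],c['R'],c['t'])
E
```

```text
pics
{'time_s': 0.0, 'joints': array([ 1.10721121,  0.62935111,  0.03842783,  1.51833417, -0.02701064,
        0.99630174, -0.02000522]), 'qd': array([-0.00021407, -0.00115713, -0.00312656,  0.00085534, -0.00108007,
        0.00045718,  0.00189332]), 'joint_efforts': array([ 1.35126456e-04, -5.63393247e+01,  1.22652121e+00, -1.93441164e+01,
        1.11880770e-02,  1.06397975e-02,  1.28482611e-05]), 'eef_pos': array([ 0.25157403, -0.59861661,  0.19839647]), 'ee_rot': array([ 9.80285444e-01,  1.97584333e-01, -1.88942260e-04, -9.19261289e-04]), 'force': array([ 0.97721098, -0.17341561, -0.26300604]), 'wrist_torque': array([-0.00247613,  0.04031799, -0.01351591]), 'gripper_width': 0.08550328370333397}
[[527.84385629   0.         292.89964927]
 [  0.         527.84385629 210.5709923 ]
 [  0.           0.           1.        ]] [[-0.35979251  0.93299935  0.007846  ]
 [ 0.79569765  0.31121461 -0.51962556]
 [-0.4872521  -0.18071434 -0.85435807]] [ 0.19886851 -0.40052255  1.88410136]
[[497.8911049    0.         282.62341985]
 [  0.         497.8911049  212.57272824]
 [  0.           0.           1.        ]] [[ 2.62379163e-02 -9.99655393e-01 -8.16808007e-04]
 [-9.83266419e-01 -2.56603876e-02 -1.80357126e-01]
 [ 1.80274014e-01  5.53533505e-03 -9.83600854e-01]] [-0.02290092  0.57728437  1.16716472]
```

View pics/scene0.png

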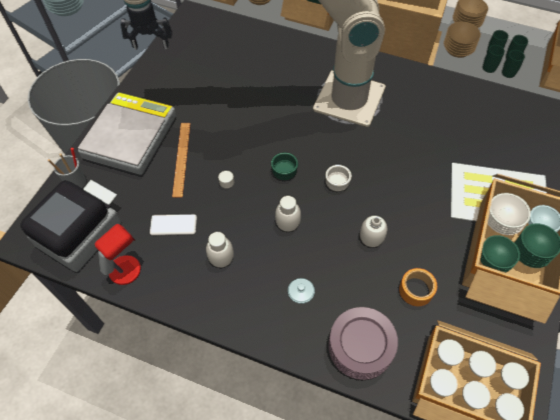

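View pics/top0.png

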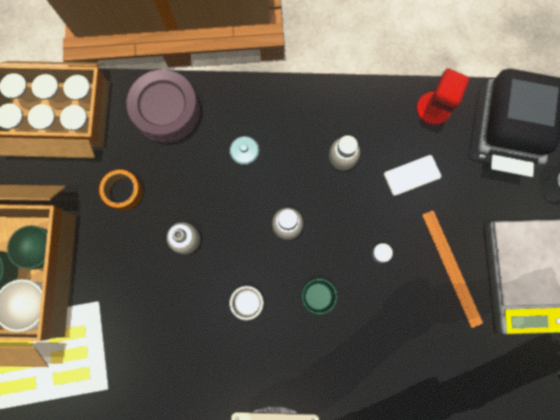

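The top view shows the open caddy at (183,238) with its neck and grey ring visible, and the loose cap at (383,253). In the scene view they are at (373,231) and (226,179).

```bash
cat > meas.py <<'E'
from look import *
from scipy.optimize import least_squares
def fit(P):
    f=lambda p:np.hypot(P[:,0]-p[0],P[:,1]-p[1])-p[2]
    s=least_squares(f,[*P[:,:2].mean(0),.03],loss='soft_l1',f_scale=.001);return s.x,np.sqrt(np.mean(s.fun**2))
def near(W,xy,rad,z0,z1):
    m=(np.hypot(W[...,0]-xy[0],W[...,1]-xy[1])<rad)&(W[...,2]>z0)&(W[...,2]<z1);return W[m]
E
python3 - <<'E'
from meas import *
for n,cp,jp in(('scene',(226,179),(373,226)),('top',(383,253),(181,237))):
    c=np.load(n+'0.npz'); W=world(c)
    cap=W[cp[1],cp[0]]; jar=W[jp[1],jp[0]]
    print(n,'cap px',cap,'jar px',jar, 'bench', W[cp[1]+25,cp[0]+15])
    t=near(W,cap,.035,.028,.045); print('cap top n',len(t),t.mean(0),np.median(t[:,2]), (t.min(0)+t.max(0))/2,t.max(0)-t.min(0))
    s=near(W,cap,.035,.006,.028); print('cap side',len(s),fit(s) if len(s)>5 else'')
    for a,b in((.01,.054),(.074,.083),(.085,.094),(.098,.11)):
        q=near(W,jar,.05,a,b)
        if len(q)>5: print('jar',a,b,len(q),q.mean(0),(q.min(0)+q.max(0))/2,q.max(0)-q.min(0),fit(q))
E
```

```text
scene cap px [ 0.49568756 -0.2478816   0.03096815] jar px [0.52671861 0.23432367 0.09133276] bench [ 0.5470794  -0.17590448  0.00108478]
cap top n 146 [ 0.49117943 -0.25258052  0.03428698] 0.03422158381269348 [ 0.49050279 -0.25318273  0.03481406] [0.0474592  0.04804021 0.01351819]
cap side 63 (array([ 0.48949697, -0.25379331,  0.02232142]), np.float64(0.004671886535815823))
jar 0.01 0.054 179 [0.53860583 0.23785273 0.03525286] [0.51541438 0.23363891 0.03203452] [0.07358336 0.07926617 0.04390576] (array([0.51279107, 0.2364402 , 0.03586387]), np.float64(0.0018643361847814608))
jar 0.074 0.083 184 [0.51900751 0.23774064 0.07879753] [0.51309906 0.23650992 0.07849729] [0.06487961 0.06294419 0.00897246] (array([0.51158119, 0.23683766, 0.02554426]), np.float64(0.005313810569250359))
jar 0.085 0.094 51 [0.51792647 0.23563219 0.08918991] [0.51816812 0.23365262 0.08975587] [0.03465867 0.04743193 0.00837244] (array([0.51470719, 0.23628341, 0.01361404]), np.float64(0.004992278617253765))
jar 0.098 0.11 38 [0.51379129 0.2364077  0.101706  ] [0.51422013 0.2361085  0.10187661] [0.02639037 0.0249151
[... 588 characters left out ...]
36666] (array([0.507608  , 0.22903334, 0.03144091]), np.float64(0.0023950936866897685))
jar 0.074 0.083 321 [0.50934652 0.2340571  0.07865625] [0.51059935 0.23354735 0.07845574] [0.06277691 0.06098859 0.0088742 ] (array([0.51044689, 0.23559935, 0.02441079]), np.float64(0.003990207709587951))
jar 0.085 0.094 55 [0.50933784 0.23329056 0.08927271] [0.51380502 0.23466701 0.08951121] [0.04266689 0.03349229 0.00870726] (array([0.50934068, 0.23357064, 0.01398418]), np.float64(0.0026906494095157263))
jar 0.098 0.11 46 [0.51026065 0.23462391 0.10099335] [0.51067621 0.23469867 0.10271518] [0.0262772  0.02418838 0.00921096] (array([0.51075329, 0.23485575, 0.01133657]), np.float64(0.001144824214304502))
```

```bash
cat > to.py <<'E'
from look import *
from scipy.spatial.transform import Rotation as R
def delta(target):
    s=readout.observe();Q=R.from_quat(s['ee_rot'])
    d=Q.inv().apply(np.array(target)-s['eef_pos'])
    print('t',s['time_s'],'pos',s['eef_pos'].round(4),'F',s['force'].round(1),'M',s['wrist_torque'].round(2),'w',s['gripper_width'],'tool z',Q.apply([0,0,1]).round(4),'j',s['joints'].round(2))
    print('tool delta mm',(d*1000).round(1))
    # rotvec in tool frame to be vertical
    print('level rotvec tool',np.cross([0,0,1],Q.inv().apply([0,0,-1])).round(4))
E
python3 -c "
from to import *
delta([.4898,-.2538,.1984])"
```

```text
t 0.1 pos [ 0.2516 -0.5987  0.1985] F [-0.3 -0.2  0.1] M [0.   0.02 0.01] w 0.08571490294339006 tool z [-7.0e-04  1.6e-03 -1.0e+00] j [ 1.11  0.63  0.04  1.52 -0.03  1.   -0.02]
tool delta mm [ 353.2 -225.7    0.4]
level rotvec tool [-0.0017  0.      0.    ]
```

Call:
step_arm:
  series:
    - {"tx": 0.012, "ty": -0.008, "claw": 0}
    - {"tx": 0.024, "ty": -0.015, "claw": 0}
    - {"tx": 0.03, "ty": -0.02, "claw": 0}
    - {"tx": 0.03, "ty": -0.02, "claw": 0}
    - {"tx": 0.03, "ty": -0.02, "claw": 0}
    - {"tx": 0.03, "ty": -0.02, "claw": 0}
    - {"tx": 0.03, "ty": -0.02, "claw": 0}
    - {"tx": 0.03, "ty": -0.02, "claw": 0}
    - {"tx": 0.03, "ty": -0.019, "claw": 0}
    - {"tx": 0.03, "ty": -0.019, "claw": 0}
    - {"tx": 0.03, "ty": -0.019, "claw": 0}
    - {"tx": 0.024, "ty": -0.014, "claw": 0}
    - {"tx": 0.015, "ty": -0.008, "claw": 0}
    - {"tx": 0.008, "ty": -0.004, "claw": 0}
    - {"claw": 0}
    - {"claw": 0}
    - {"claw": 0}
  newtons: 60

```text
$.series[0]: bad value
```

```bash
python3 -c "
from to import *
delta([.4898,-.2538,.006])
snap('top','top1');snap('scene','scene1')"
```

```text
t 0.1 pos [ 0.2516 -0.5987  0.1985] F [-0.3 -0.2  0.1] M [0.   0.02 0.01] w 0.08571490294339006 tool z [-7.0e-04  1.6e-03 -1.0e+00] j [ 1.11  0.63  0.04  1.52 -0.03  1.   -0.02]
tool delta mm [ 353.2 -225.3  192.8]
level rotvec tool [-0.0017  0.      0.    ]
```

Call:
step_arm:
  series:
    - {"ax": 0, "ay": 0, "az": 0, "tx": 0.012, "ty": -0.008, "tz": 0, "claw": 0}
    - {"ax": 0, "ay": 0, "az": 0, "tx": 0.024, "ty": -0.015, "tz": 0, "claw": 0}
    - {"ax": 0, "ay": 0, "az": 0, "tx": 0.03, "ty": -0.02, "tz": 0, "claw": 0}
    - {"ax": 0, "ay": 0, "az": 0, "tx": 0.03, "ty": -0.02, "tz": 0, "claw": 0}
    - {"ax": 0, "ay": 0, "az": 0, "tx": 0.03, "ty": -0.02, "tz": 0, "claw": 0}
    - {"ax": 0, "ay": 0, "az": 0, "tx": 0.03, "ty": -0.02, "tz": 0, "claw": 0}
    - {"ax": 0, "ay": 0, "az": 0, "tx": 0.03, "ty": -0.02, "tz": 0, "claw": 0}
    - {"ax": 0, "ay": 0, "az": 0, "tx": 0.03, "ty": -0.02, "tz": 0, "claw": 0}
    - {"ax": 0, "ay": 0, "az": 0, "tx": 0.03, "ty": -0.019, "tz": 0, "claw": 0}
    - {"ax": 0, "ay": 0, "az": 0, "tx": 0.03, "ty": -0.019, "tz": 0, "claw": 0}
    - {"ax": 0, "ay": 0, "az": 0, "tx": 0.03, "ty": -0.019, "tz": 0, "claw": 0}
    - {"ax": 0, "ay": 0, "az": 0, "tx": 0.024, "ty": -0.014, "tz": 0, "claw": 0}
    - {"ax": 0, "ay": 0, "az": 0, "tx": 0.015, "ty": -0.008, "tz": 0, "claw": 0}
    - {"ax": 0, "ay": 0, "az": 0, "tx": 0.008, "ty": -0.004, "tz": 0, "claw": 0}
    - {"ax": 0, "ay": 0, "az": 0, "tx": 0, "ty": 0, "tz": 0, "claw": 0}
    - {"ax": 0, "ay": 0, "az": 0, "tx": 0, "ty": 0, "tz": 0, "claw": 0}
  newtons: 60

```text
time_s: 1.8
eef_pos: [0.489, -0.2548, 0.1993]
ee_rot: [0.98, 0.197, -0.0, 0.0]
force: [-0.1, 0.4, 0.2]
gripper_width: 0.0856
```

```bash
python3 -c "
from to import *
delta([.4898,-.2538,.006])
snap('top','top1');snap('scene','scene1')"
```

```text
t 1.8 pos [ 0.489  -0.2548  0.1993] F [-0.1  0.4  0.2] M [-0.04  0.02 -0.02] w 0.08559426165425332 tool z [-6.e-04 -5.e-04 -1.e+00] j [ 0.41  0.49  0.02  1.8  -0.01  0.86 -0.73]
tool delta mm [  1.3  -0.6 193.3]
level rotvec tool [ 0.0003  0.0007 -0.    ]
```

Call:
step_arm:
  series:
    - {"ax": 0, "ay": 0, "az": 0, "tx": 0.001, "ty": -0.001, "tz": 0.01, "claw": 0}
    - {"ax": 0, "ay": 0, "az": 0, "tx": 0, "ty": 0, "tz": 0.025, "claw": 0}
    - {"ax": 0, "ay": 0, "az": 0, "tx": 0, "ty": 0, "tz": 0.03, "claw": 0}
    - {"ax": 0, "ay": 0, "az": 0, "tx": 0, "ty": 0, "tz": 0.03, "claw": 0}
    - {"ax": 0, "ay": 0, "az": 0, "tx": 0, "ty": 0, "tz": 0.03, "claw": 0}
    - {"ax": 0, "ay": 0, "az": 0, "tx": 0, "ty": 0, "tz": 0.025, "claw": 0}
    - {"ax": 0, "ay": 0, "az": 0, "tx": 0, "ty": 0, "tz": 0.015, "claw": 0}
    - {"ax": 0, "ay": 0, "az": 0, "tx": 0, "ty": 0, "tz": 0.01, "claw": 0}
    - {"ax": 0, "ay": 0, "az": 0, "tx": 0, "ty": 0, "tz": 0.007, "claw": 0}
    - {"ax": 0, "ay": 0, "az": 0, "tx": 0, "ty": 0, "tz": 0.006, "claw": 0}
    - {"ax": 0, "ay": 0, "az": 0, "tx": 0, "ty": 0, "tz": 0.005, "claw": 0}
    - {"ax": 0, "ay": 0, "az": 0, "tx": 0, "ty": 0, "tz": 0, "claw": 0}
    - {"ax": 0, "ay": 0, "az": 0, "tx": 0, "ty": 0, "tz": 0, "claw": 0}

```text
time_s: 3.2
eef_pos: [0.4906, -0.253, 0.0067]
ee_rot: [0.98, 0.198, 0.0, 0.0]
force: [-0.4, -0.3, -0.0]
gripper_width: 0.0855
```

```bash
python3 -c "
from to import *
delta([.4898,-.2538,.006])
snap('top','top2');snap('scene','scene2')
a=cv2.imread('pics/top2.png')[190:310,310:470];b=cv2.imread('pics/scene2.png')[110:230,150:310]
cv2.imwrite('pics/m2.png',np.vstack([cv2.resize(a,None,fx=2.4,fy=2.4),cv2.resize(b,None,fx=2.4,fy=2.4)]))"
```

```text
t 3.2 pos [ 0.4906 -0.253   0.0067] F [-0.4 -0.3 -0. ] M [ 0.06 -0.01  0.01] w 0.08550867840708033 tool z [ 7.e-04 -3.e-04 -1.e+00] j [ 0.42  0.78  0.01  1.94 -0.02  0.43 -0.73]
tool delta mm [-1.   0.5  0.7]
level rotvec tool [ 0.0005 -0.0005  0.    ]
```

View pics/m2.png

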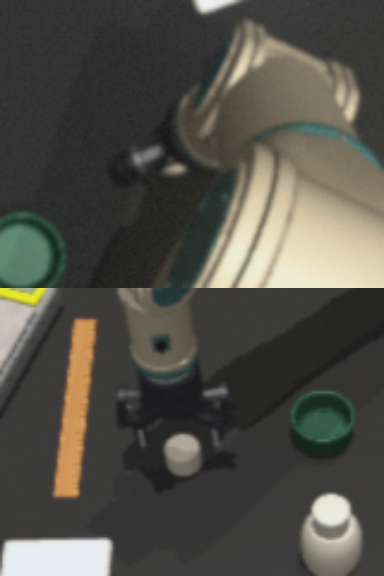

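The scene crop (bottom) shows the two fingers straddling the cap at (182,455), with the ramekin and ruler clear. I'll close now.

Call:
step_arm:
  series:
    - {"ax": 0, "ay": 0, "az": 0, "tx": -0.001, "ty": 0, "tz": 0, "claw": 1}
    - {"ax": 0, "ay": 0, "az": 0, "tx": 0, "ty": 0, "tz": 0, "claw": 1}
    - {"ax": 0, "ay": 0, "az": 0, "tx": 0, "ty": 0, "tz": 0, "claw": 1}
    - {"ax": 0, "ay": 0, "az": 0, "tx": 0, "ty": 0, "tz": 0, "claw": 1}
    - {"ax": 0, "ay": 0, "az": 0, "tx": 0, "ty": 0, "tz": 0, "claw": 1}
    - {"ax": 0, "ay": 0, "az": 0, "tx": 0, "ty": 0, "tz": 0, "claw": 1}
    - {"ax": 0, "ay": 0, "az": 0, "tx": 0, "ty": 0, "tz": 0, "claw": 1}
    - {"ax": 0, "ay": 0, "az": 0, "tx": 0, "ty": 0, "tz": 0, "claw": 1}
    - {"ax": 0, "ay": 0, "az": 0, "tx": 0, "ty": 0, "tz": 0, "claw": 1}
    - {"ax": 0, "ay": 0, "az": 0, "tx": 0, "ty": 0, "tz": 0, "claw": 1}
  newtons: 90

```text
time_s: 4.3
eef_pos: [0.4894, -0.2532, 0.0063]
ee_rot: [0.98, 0.198, 0.0, -0.0]
force: [-0.5, 0.1, 0.3]
gripper_width: -0.0
```

```bash
python3 -c "
from meas import *
from to import *
delta([.4898,-.2538,.006])
c=snap('scene','scene3');W=world(c)
t=near(W,[.4898,-.2538],.03,.005,.045);print(len(t),t.mean(0),(t.min(0)+t.max(0))/2,t.max(0)-t.min(0))
b=cv2.imread('pics/scene3.png')[130:230,170:290]
cv2.imwrite('pics/m3.png',cv2.resize(b,None,fx=5,fy=5))"
```

```text
t 4.3 pos [ 0.4894 -0.2532  0.0063] F [-0.5  0.1  0.3] M [ 0.02 -0.06 -0.01] w -4.01146924266584e-06 tool z [ 0.  0. -1.] j [ 0.42  0.78  0.01  1.94 -0.02  0.43 -0.73]
tool delta mm [0.2 0.7 0.3]
level rotvec tool [-0. -0.  0.]
167 [ 0.49893235 -0.24780335  0.02687518] [ 0.49159617 -0.25111227  0.02480756] [0.0520839  0.05328096 0.03954823]
```

View pics/m3.png

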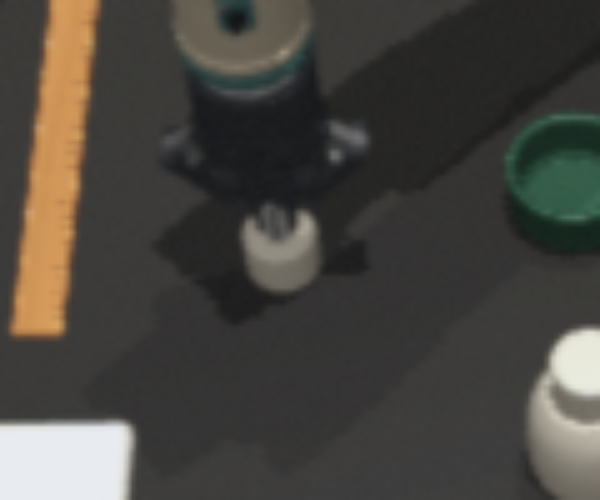

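The grip closed to 0 mm, so it missed the cap. Before moving, I'll find out where the cap and fingers actually are.

```bash
python3 -c "
from meas import *
def proj(c,X):
    p=c['camera_matrix']@(c['R']@np.array(X)+c['t']);return (p[:2]/p[2]).round(1)
c=np.load('scene3.npz');W=world(c)
print('tcp proj',proj(c,[.4894,-.2532,.006]),'grasp pt',proj(c,[.4894,-.2532,.025]),'cap top proj',proj(c,[.4893,-.2546,.034]))
ims=[cv2.resize(cv2.imread(f'pics/{n}.png')[150:205,195:260],None,fx=6,fy=6,interpolation=cv2.INTER_NEAREST) for n in('scene0','scene3')]
cv2.imwrite('pics/m4.png',np.hstack(ims))
for v in range(166,194,2): print(v,[tuple((W[v,u]*1000).astype(int)) for u in range(217,238,4)])
"
```

```text
tcp proj [226.1 181.5] grasp pt [225.5 178. ] cap top proj [224.8 176.3]
166 [(np.int64(511), np.int64(-261), np.int64(113)), (np.int64(503), np.int64(-252), np.int64(107)), (np.int64(502), np.int64(-238), np.int64(113)), (np.int64(485), np.int64(-235), np.int64(92)), (np.int64(487), np.int64(-220), np.int64(103)), (np.int64(484), np.int64(-208), np.int64(105))]
168 [(np.int64(502), np.int64(-268), np.int64(88)), (np.int64(503), np.int64(-253), np.int64(97)), (np.int64(499), np.int64(-241), np.int64(97)), (np.int64(490), np.int64(-233), np.int64(90)), (np.int64(488), np.int64(-221), np.int64(93)), (np.int64(422), np.int64(-245), np.int64(-3))]
170 [(np.int64(453), np.int64(-303), np.int64(-3)), (np.int64(504), np.int64(-254), np.int64(87)), (np.int64(501), np.int64(-242), np.int64(89)), (np.int64(444), np.int64(-263), np.int64(5)), (np.int64(436), np.int64(-253), np.int64(0)), (np.int64(432), np.int64(-240), np.int64(1))]
172 [(np.int64(463), np.int64(-298), np.int64(1)), (np.int64(498), np.int64(-259), np.int64(66)), (np.int64(496), np.int64(-246), np.int64(70)), (np.int64(478), np.
[... 2256 characters left out ...]
.int64(509), np.int64(-233), np.int64(6)), (np.int64(498), np.int64(-225), np.int64(-3)), (np.int64(495), np.int64(-212), np.int64(0))]
190 [(np.int64(528), np.int64(-267), np.int64(3)), (np.int64(525), np.int64(-254), np.int64(6)), (np.int64(517), np.int64(-244), np.int64(0)), (np.int64(517), np.int64(-229), np.int64(8)), (np.int64(507), np.int64(-221), np.int64(0)), (np.int64(503), np.int64(-209), np.int64(0))]
192 [(np.int64(530), np.int64(-267), np.int64(-5)), (np.int64(529), np.int64(-252), np.int64(1)), (np.int64(524), np.int64(-241), np.int64(1)), (np.int64(517), np.int64(-230), np.int64(-2)), (np.int64(513), np.int64(-219), np.int64(-2)), (np.int64(513), np.int64(-204), np.int64(6))]
```

View pics/m4.png

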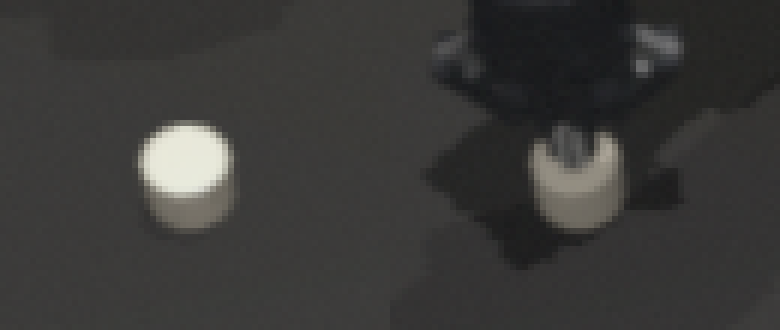

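```bash
python3 -c "
from meas import *
for n in ('scene2','scene3'):
    c=np.load(n+'.npz');W=world(c)
    m=(np.hypot(W[...,0]-.49,W[...,1]+.254)<.075)&(W[...,2]>.008)&(W[...,2]<.16)
    P=W[m]
    print(n)
    T=np.array([[.92,.388],[.388,-.92]])
    q=(P[:,:2]-[.49,-.2535])@T.T*1000
    for a in range(10,130,8):
        k=(P[:,2]*1000>=a)&(P[:,2]*1000<a+8)
        print(a,sorted([tuple(x) for x in q[k].round().astype(int)],key=lambda t:t[1])[::max(1,k.sum()//10)])
a=cv2.imread('pics/scene2.png')[135:205,185:270];cv2.imwrite('pics/m5.png',cv2.resize(a,None,fx=8,fy=8))
" | sed 's/np.int64//g'
```

```text
scene2
10 [((7), (-71)), ((10), (-21)), ((12), (-17)), ((17), (-17)), ((19), (-14)), ((21), (-8)), ((22), (-5)), ((21), (1)), ((17), (4)), ((19), (8)), ((21), (11)), ((13), (20))]
18 [((0), (-21)), ((8), (-21)), ((11), (-18)), ((17), (-12)), ((18), (-9)), ((20), (-6)), ((21), (-2)), ((20), (1)), ((21), (7)), ((18), (13)), ((0), (14)), ((8), (20)), ((-16), (21))]
26 [((8), (-22)), ((13), (-16)), ((-17), (-12)), ((15), (-9)), ((0), (-6)), ((-1), (0)), ((5), (3)), ((20), (6)), ((20), (9)), ((16), (12)), ((1), (16)), ((-1), (22))]
34 [((4), (-22)), ((3), (-16)), ((9), (-13)), ((-16), (-9)), ((-19), (-6)), ((22), (-4)), ((19), (-1)), ((-5), (3)), ((20), (5)), ((-4), (9)), ((-12), (13)), ((4), (18))]
42 [((4), (-16)), ((0), (-10))]
50 [((4), (-49)), ((8), (-49)), ((8), (-46)), ((9), (-46)), ((8), (-42)), ((9), (44)), ((9), (47))]
58 [((8), (-52)), ((5), (-49)), ((10), (-49)), ((9), (-43)), ((10), (43)), ((10), (46)), ((8), (49)), ((11), (52)), ((6), (55)), ((3), (56))]
66 [((0), (-56)), ((4), (-56)), ((7), (-56)), ((7), (-53)), ((12), (-47)), ((4), (-44)), ((12), (-44)), ((15), (-44)), ((1
[... 3267 characters left out ...]
, (24)), ((10), (27)), ((12), (30)), ((-11), (34))]
98 [((12), (-44)), ((11), (-37)), ((9), (-34)), ((-7), (-31)), ((-6), (-28)), ((14), (-28)), ((2), (-16)), ((13), (14)), ((-1), (24)), ((8), (29)), ((11), (32)), ((13), (38))]
106 [((8), (-50)), ((2), (-38)), ((6), (-35)), ((16), (-14)), ((17), (-9)), ((9), (4)), ((13), (10)), ((4), (34)), ((-2), (35)), ((5), (38)), ((11), (44))]
114 [((10), (-57)), ((7), (-48)), ((9), (-45)), ((2), (-39)), ((14), (-15)), ((15), (-6)), ((8), (6)), ((16), (12)), ((0), (37)), ((7), (42)), ((11), (48))]
122 [((12), (-61)), ((13), (-57)), ((6), (-51)), ((8), (-43)), ((9), (-24)), ((14), (-9)), ((10), (3)), ((19), (14)), ((6), (44)), ((14), (50)), ((-14), (57))]
```

View pics/m5.png

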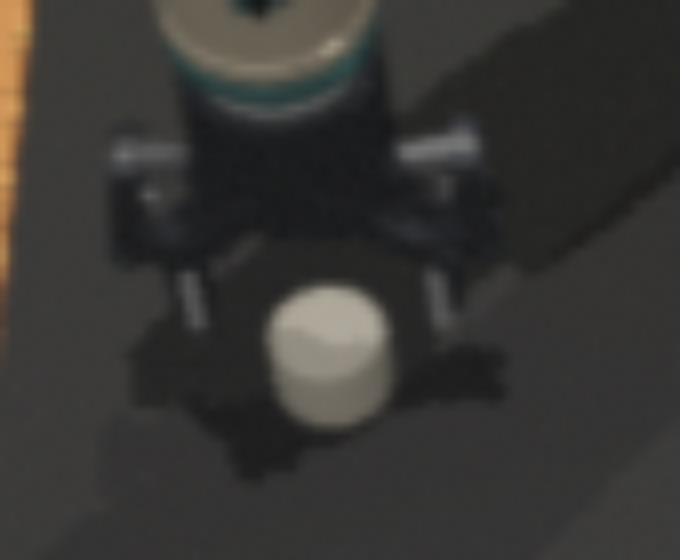

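The hand really is about 30 mm higher than its reported pose. The shut tips end just above the cap top at about 37 mm, while the reported TCP z is 6 mm. The palm also sits about 28 mm too high. I'll check this at the earlier height before correcting for it.

```bash
python3 -c "
from meas import *
T=np.array([[.92,.388],[.388,-.92]])
for n,ctr,z in (('scene1',(.489,-.2548),.1993),('scene2',(.4906,-.253),.0067),('scene3',(.4894,-.2532),.0063)):
    c=np.load(n+'.npz');W=world(c)
    q=(W[...,:2]-ctr)@T.T; h=W[...,2]-z
    m=(np.abs(q[...,0])<.03)&(np.abs(q[...,1])<.08)&(h>.01)&(h<.17)
    if n!='scene1': m&=W[...,2]>.045
    for nm,k in(('L',m&(q[...,1]<-.038)&(q[...,1]>-.06)),('R',m&(q[...,1]>.038)&(q[...,1]<.06)),('mid',m&(abs(q[...,1])<.015))):
        hh=np.sort(h[k])*1000; print(n,nm,len(hh),hh[:12].round(),'x range of low part',np.percentile(q[...,0][k&(h<.085)]*1000,[5,50,95]).round() if (k&(h<.085)).any() else '')
"
```

```text
scene1 L 188 [52. 52. 53. 55. 56. 57. 58. 58. 58. 59. 61. 62.] x range of low part [ 4.  8. 12.]
scene1 R 181 [46. 46. 48. 51. 52. 54. 54. 56. 56. 57. 59. 60.] x range of low part [-3.  8. 12.]
scene1 mid 79 [103. 104. 104. 106. 107. 108. 108. 108. 109. 109. 110. 111.] x range of low part 
scene2 L 149 [45. 45. 47. 50. 51. 53. 56. 57. 58. 60. 60. 61.] x range of low part [ 1.  7. 12.]
scene2 R 143 [50. 50. 55. 57. 57. 57. 57. 58. 60. 60. 61. 62.] x range of low part [-2.  8. 12.]
scene2 mid 46 [104. 104. 105. 105. 105. 107. 109. 110. 110. 110. 111. 111.] x range of low part 
scene3 L 83 [ 90.  98.  99. 103. 103. 104. 107. 108. 108. 109. 110. 110.] x range of low part 
scene3 R 83 [ 97.  97.  98.  99. 100. 102. 102. 103. 104. 104. 105. 105.] x range of low part 
scene3 mid 164 [41. 41. 43. 43. 43. 44. 45. 45. 45. 47. 47. 47.] x range of low part [-7.  9. 15.]
```

The offset is constant: about 30 to 33 mm along the tool axis in every view, and x and y are fine. I'll open, go about 33 mm deeper in careful steps, then check.

Call:
step_arm:
  series:
    - {"ax": 0, "ay": 0, "az": 0, "tx": 0, "ty": 0, "tz": 0, "claw": 0}
    - {"ax": 0, "ay": 0, "az": 0, "tx": 0, "ty": 0, "tz": 0, "claw": 0}
    - {"ax": 0, "ay": 0, "az": 0, "tx": 0, "ty": 0, "tz": 0, "claw": 0}
    - {"ax": 0, "ay": 0, "az": 0, "tx": 0, "ty": 0, "tz": 0, "claw": 0}
    - {"ax": 0, "ay": 0, "az": 0, "tx": 0, "ty": 0, "tz": 0, "claw": 0}
    - {"ax": 0, "ay": 0, "az": 0, "tx": 0, "ty": 0, "tz": 0, "claw": 0}
    - {"ax": 0, "ay": 0, "az": 0, "tx": 0, "ty": 0, "tz": 0, "claw": 0}
    - {"ax": 0, "ay": 0, "az": 0, "tx": 0, "ty": 0, "tz": 0, "claw": 0}
    - {"ax": 0, "ay": 0, "az": 0, "tx": 0, "ty": 0.0005, "tz": 0.008, "claw": 0}
    - {"ax": 0, "ay": 0, "az": 0, "tx": 0, "ty": 0, "tz": 0.008, "claw": 0}
    - {"ax": 0, "ay": 0, "az": 0, "tx": 0, "ty": 0, "tz": 0.006, "claw": 0}
    - {"ax": 0, "ay": 0, "az": 0, "tx": 0, "ty": 0, "tz": 0.005, "claw": 0}
    - {"ax": 0, "ay": 0, "az": 0, "tx": 0, "ty": 0, "tz": 0.004, "claw": 0}
    - {"ax": 0, "ay": 0, "az": 0, "tx": 0, "ty": 0, "tz": 0.002, "claw": 0}
    - {"ax": 0, "ay": 0, "az": 0, "tx": 0, "ty": 0, "tz": 0, "claw": 0}
    - {"ax": 0, "ay": 0, "az": 0, "tx": 0, "ty": 0, "tz": 0, "claw": 0}

```text
time_s: 5.95
eef_pos: [0.4897, -0.2537, -0.0266]
ee_rot: [0.98, 0.198, 0.0, 0.0]
force: [0.0, -0.2, 0.9]
gripper_width: 0.0857
```

```bash
python3 -c "
from meas import *
from to import *
delta([.4898,-.2538,-.028])
c=snap('scene','scene4')
a=cv2.imread('pics/scene4.png')[135:205,185:270];cv2.imwrite('pics/m6.png',cv2.resize(a,None,fx=8,fy=8))
W=world(c);s=readout.observe()['eef_pos']
T=np.array([[.92,.388],[.388,-.92]]);q=(W[...,:2]-s[:2])@T.T;h=W[...,2]
for sg in(-1,1):
  k=(np.abs(q[...,0])<.02)&(sg*q[...,1]>.038)&(sg*q[...,1]<.06)&(h<.17)&(h>.008);print((np.sort(h[k])*1000)[:12].round())
"
```

```text
t 5.95 pos [ 0.4897 -0.2537 -0.0266] F [ 0.  -0.2  0.9] M [-0.02 -0.01  0.01] w 0.08568520555242257 tool z [ 3.e-04 -1.e-04 -1.e+00] j [ 0.42  0.83  0.01  1.94 -0.02  0.37 -0.73]
tool delta mm [0.1 0.1 1.4]
level rotvec tool [ 0.0002 -0.0002  0.    ]
[26. 26. 29. 31. 33. 33. 36. 37. 39. 39. 39. 42.]
[20. 26. 28. 29. 30. 31. 32. 32. 33. 35. 35. 36.]
```

View pics/m6.png

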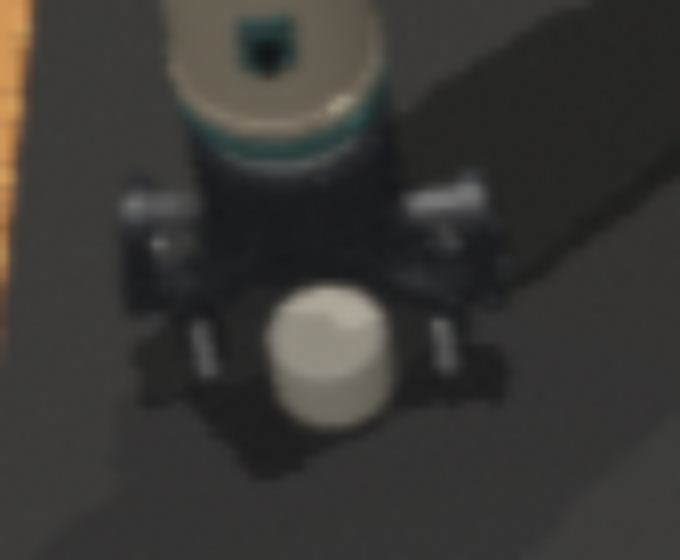

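The fingers now stand beside the cap with the tips about 20 mm above the bench. I'll go 4 mm lower and close.

Call:
step_arm:
  series:
    - {"ax": 0, "ay": 0, "az": 0, "tx": 0, "ty": 0, "tz": 0.003, "claw": 0}
    - {"ax": 0, "ay": 0, "az": 0, "tx": 0, "ty": 0, "tz": 0.001, "claw": 0.2}
    - {"ax": 0, "ay": 0, "az": 0, "tx": 0, "ty": 0, "tz": 0, "claw": 1}
    - {"ax": 0, "ay": 0, "az": 0, "tx": 0, "ty": 0, "tz": 0, "claw": 1}
    - {"ax": 0, "ay": 0, "az": 0, "tx": 0, "ty": 0, "tz": 0, "claw": 1}
    - {"ax": 0, "ay": 0, "az": 0, "tx": 0, "ty": 0, "tz": 0, "claw": 1}
    - {"ax": 0, "ay": 0, "az": 0, "tx": 0, "ty": 0, "tz": 0, "claw": 1}
    - {"ax": 0, "ay": 0, "az": 0, "tx": 0, "ty": 0, "tz": 0, "claw": 1}
    - {"ax": 0, "ay": 0, "az": 0, "tx": 0, "ty": 0, "tz": 0, "claw": 1}
    - {"ax": 0, "ay": 0, "az": 0, "tx": 0, "ty": 0, "tz": 0, "claw": 1}
  newtons: 80

```text
time_s: 7.0
eef_pos: [0.4895, -0.2537, -0.0302]
ee_rot: [0.98, 0.198, 0.0, 0.0]
force: [-1.5, 1.1, 5.3]
gripper_width: 0.0443
```

```bash
python3 -c "
from meas import *
from to import *
delta([.4898,-.2538,-.028])
c=snap('scene','scene5')
a=cv2.imread('pics/scene5.png')[135:205,185:270];cv2.imwrite('pics/m7.png',cv2.resize(a,None,fx=8,fy=8))
"
```

```text
t 7.0 pos [ 0.4895 -0.2537 -0.0302] F [-1.5  1.1  5.3] M [ 0.12  0.23 -0.08] w 0.04432818945798428 tool z [ 2.e-04 -1.e-04 -1.e+00] j [ 0.42  0.84  0.01  1.94 -0.02  0.36 -0.73]
tool delta mm [ 0.2  0.2 -2.2]
level rotvec tool [ 0.0001 -0.0001  0.    ]
```

View pics/m7.png

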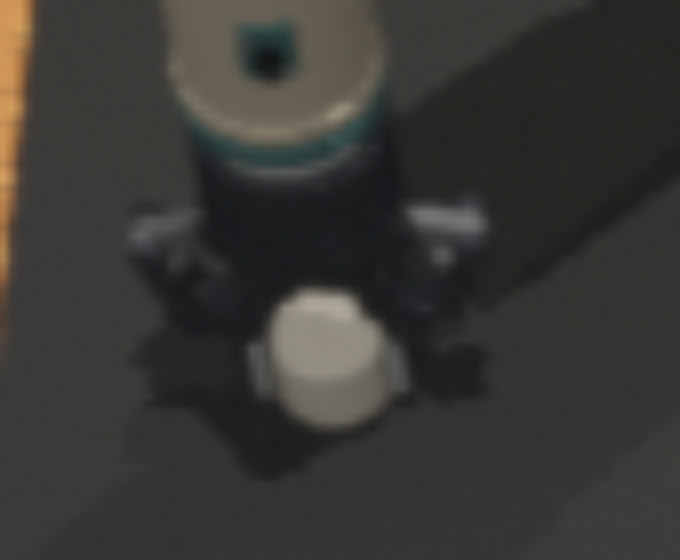

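Gripped at 44 mm, with pads on both sides of the cap. I'll lift it and check that it came along level.

Call:
step_arm:
  series:
    - {"ax": 0, "ay": 0, "az": 0, "tx": 0, "ty": 0, "tz": -0.004, "claw": 1}
    - {"ax": 0, "ay": 0, "az": 0, "tx": 0, "ty": 0, "tz": -0.01, "claw": 1}
    - {"ax": 0, "ay": 0, "az": 0, "tx": 0, "ty": 0, "tz": -0.02, "claw": 1}
    - {"ax": 0, "ay": 0, "az": 0, "tx": 0, "ty": 0, "tz": -0.025, "claw": 1}
    - {"ax": 0, "ay": 0, "az": 0, "tx": 0, "ty": 0, "tz": -0.025, "claw": 1}
    - {"ax": 0, "ay": 0, "az": 0, "tx": 0, "ty": 0, "tz": -0.025, "claw": 1}
    - {"ax": 0, "ay": 0, "az": 0, "tx": 0, "ty": 0, "tz": -0.025, "claw": 1}
    - {"ax": 0, "ay": 0, "az": 0, "tx": 0, "ty": 0, "tz": -0.02, "claw": 1}
    - {"ax": 0, "ay": 0, "az": 0, "tx": 0, "ty": 0, "tz": -0.008, "claw": 1}
    - {"ax": 0, "ay": 0, "az": 0, "tx": 0, "ty": 0, "tz": -0.003, "claw": 1}
    - {"ax": 0, "ay": 0, "az": 0, "tx": 0, "ty": 0, "tz": 0, "claw": 1}
    - {"ax": 0, "ay": 0, "az": 0, "tx": 0, "ty": 0, "tz": 0, "claw": 1}

```text
time_s: 8.25
eef_pos: [0.4888, -0.2533, 0.1333]
ee_rot: [0.98, 0.198, -0.001, -0.001]
force: [-0.3, -0.3, -0.4]
gripper_width: 0.0445
```

```bash
python3 -c "
from meas import *
from to import *
delta([.5119,.2357,.132])
c=snap('scene','scene6')
a=cv2.imread('pics/scene6.png')[85:185,175:285];cv2.imwrite('pics/m8.png',cv2.resize(a,None,fx=6,fy=6))
"
```

```text
t 8.25 pos [ 0.4888 -0.2533  0.1333] F [-0.3 -0.3 -0.4] M [0.03 0.02 0.02] w 0.04449049086447911 tool z [-1.7e-03  8.0e-04 -1.0e+00] j [ 0.42  0.57  0.02  1.86 -0.02  0.71 -0.73]
tool delta mm [ 210.7 -441.9    1.7]
level rotvec tool [-0.0014  0.0013  0.    ]
```

View pics/m8.png

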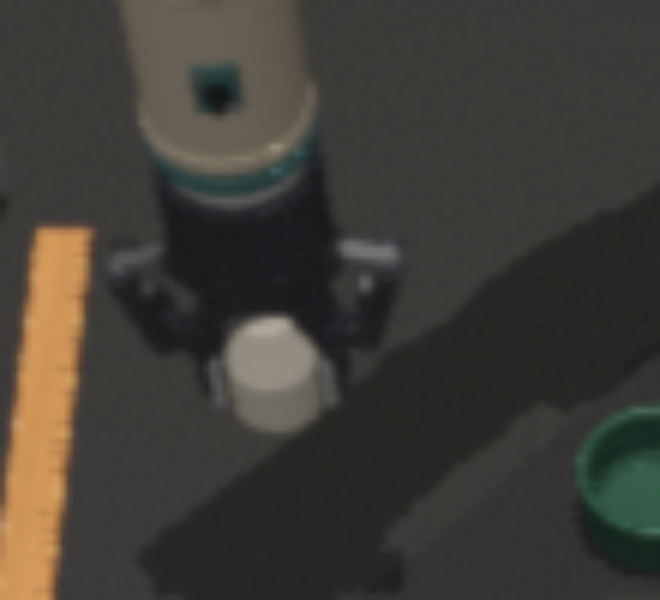

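Call:
step_arm:
  series:
    - {"ax": 0, "ay": 0, "az": 0, "tx": 0.006, "ty": -0.012, "tz": 0, "claw": 1}
    - {"ax": 0, "ay": 0, "az": 0, "tx": 0.012, "ty": -0.025, "tz": 0, "claw": 1}
    - {"ax": 0, "ay": 0, "az": 0, "tx": 0.012, "ty": -0.025, "tz": 0, "claw": 1}
    - {"ax": 0, "ay": 0, "az": 0, "tx": 0.012, "ty": -0.025, "tz": 0, "claw": 1}
    - {"ax": 0, "ay": 0, "az": 0, "tx": 0.012, "ty": -0.025, "tz": 0, "claw": 1}
    - {"ax": 0, "ay": 0, "az": 0, "tx": 0.012, "ty": -0.025, "tz": 0, "claw": 1}
    - {"ax": 0, "ay": 0, "az": 0, "tx": 0.012, "ty": -0.025, "tz": 0, "claw": 1}
    - {"ax": 0, "ay": 0, "az": 0, "tx": 0.012, "ty": -0.025, "tz": 0, "claw": 1}
    - {"ax": 0, "ay": 0, "az": 0, "tx": 0.012, "ty": -0.025, "tz": 0, "claw": 1}
    - {"ax": 0, "ay": 0, "az": 0, "tx": 0.012, "ty": -0.025, "tz": 0, "claw": 1}
    - {"ax": 0, "ay": 0, "az": 0, "tx": 0.012, "ty": -0.025, "tz": 0, "claw": 1}
    - {"ax": 0, "ay": 0, "az": 0, "tx": 0.012, "ty": -0.025, "tz": 0, "claw": 1}
    - {"ax": 0, "ay": 0, "az": 0, "tx": 0.012, "ty": -0.025, "tz": 0, "claw": 1}
    - {"ax": 0, "ay": 0, "az": 0, "tx": 0.012, "ty": -0.025, "tz": 0, "claw": 1}
    - {"ax": 0, "ay": 0, "az": 0, "tx": 0.012, "ty": -0.025, "tz": 0, "claw": 1}
    - {"ax": 0, "ay": 0, "az": 0, "tx": 0.012, "ty": -0.025, "tz": 0, "claw": 1}
    - {"ax": 0, "ay": 0, "az": 0, "tx": 0.012, "ty": -0.025, "tz": 0, "claw": 1}
    - {"ax": 0, "ay": 0, "az": 0, "tx": 0.008, "ty": -0.018, "tz": 0, "claw": 1}
    - {"ax": 0, "ay": 0, "az": 0, "tx": 0.004, "ty": -0.01, "tz": 0, "claw": 1}
    - {"ax": 0, "ay": 0, "az": 0, "tx": 0, "ty": 0, "tz": 0, "claw": 1}

```text
time_s: 10.3
eef_pos: [0.5116, 0.2355, 0.1338]
ee_rot: [0.98, 0.199, -0.0, -0.0]
force: [-0.3, -0.6, -1.2]
gripper_width: 0.0442
```

```bash
python3 -c "
from meas import *
from to import *
delta([.5115,.2358,.095])
c=snap('scene','scene7');snap('top','top7')
a=cv2.imread('pics/scene7.png')[140:260,300:440];b=cv2.imread('pics/top7.png')[170:290,110:250];cv2.imwrite('pics/m9.png',cv2.resize(np.hstack([a,b]),None,fx=2.8,fy=2.8))
"
```

```text
t 10.3 pos [0.5116 0.2355 0.1338] F [-0.3 -0.6 -1.2] M [ 0.03 -0.   -0.04] w 0.044184929305963926 tool z [-1.e-03  6.e-04 -1.e+00] j [-0.52  0.59  0.06  1.83 -0.06  0.72 -1.6 ]
tool delta mm [ 0.1 -0.3 38.8]
level rotvec tool [-0.0009  0.0007  0.    ]
```

View pics/m9.png

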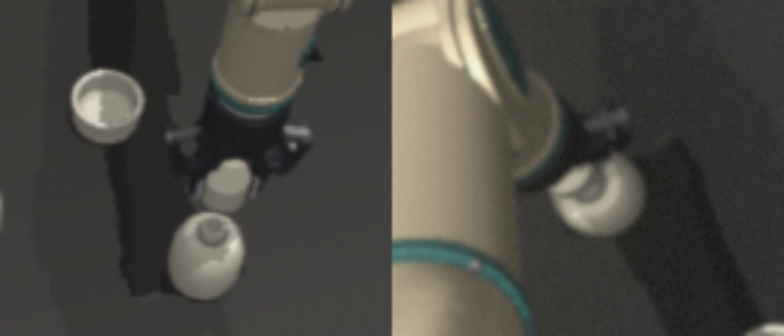

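```bash
python3 -c "
from meas import *
def fr(P,r,x0):
    s=least_squares(lambda p:np.hypot(P[:,0]-p[0],P[:,1]-p[1])-r,x0,loss='soft_l1',f_scale=.001);return s.x.round(4),len(P),np.std(s.fun).round(4)
def white(c): return c['pixels'].astype(int).min(-1)>95
c=np.load('scene7.npz');W=world(c);m=white(c)
c0=np.load('scene0.npz');W0=world(c0);m0=white(c0)
def sel(W,m,xy,rad,a,b):
    k=m&(np.hypot(W[...,0]-xy[0],W[...,1]-xy[1])<rad)&(W[...,2]>a)&(W[...,2]<b);return W[k]
j=[.5118,.2357]
for nm,W_,m_ in(('0',W0,m0),('7',W,m)):
    print('belly',nm,fr(sel(W_,m_,j,.05,.01,.055),.038,j))
S=sel(W,m,j,.035,.135,.21)
print('heldcap px z range',np.percentile(S[:,2],[2,50,98]).round(4),(S.min(0)+S.max(0))/2,len(S))
q=S[(S[:,2]>.168)&(S[:,2]<.19)];print('held cap side',fr(q,.023,j))
t=S[S[:,2]>.193];print('top mean',t.mean(0),(t.min(0)+t.max(0))/2,t.max(0)-t.min(0),len(t))
q=sel(W0,m0,[.49,-.254],.035,.005,.027);print('cap0 side',fr(q,.023,[.49,-.254]))
"
```

```text
belly 0 (array([0.5105, 0.2361]), 112, np.float64(0.0026))
belly 7 (array([0.5107, 0.2357]), 109, np.float64(0.0026))
heldcap px z range [0.1705 0.197  0.2028] [0.51403055 0.23854889 0.1863179 ] 197
held cap side (array([0.5105, 0.2353]), 36, np.float64(0.0012))
top mean [0.51542059 0.23951066 0.19803202] [0.51403055 0.23854889 0.19929804] [0.0461658  0.03680246 0.01227761] 146
cap0 side (array([ 0.4879, -0.2541]), 43, np.float64(0.0024))
```

The held cap's axis is (0.5105, 0.2353) and the caddy's is (0.5107, 0.2357), so they agree within 0.5 mm. I'll descend until the cap is over the neck, just above the ring.

Call:
step_arm:
  series:
    - {"ax": 0, "ay": 0, "az": 0, "tx": 0, "ty": 0, "tz": 0.008, "claw": 1}
    - {"ax": 0, "ay": 0, "az": 0, "tx": 0, "ty": 0, "tz": 0.015, "claw": 1}
    - {"ax": 0, "ay": 0, "az": 0, "tx": 0, "ty": 0, "tz": 0.015, "claw": 1}
    - {"ax": 0, "ay": 0, "az": 0, "tx": 0, "ty": 0, "tz": 0.008, "claw": 1}
    - {"ax": 0, "ay": 0, "az": 0, "tx": 0, "ty": 0, "tz": 0.004, "claw": 1}
    - {"ax": 0, "ay": 0, "az": 0, "tx": 0, "ty": 0, "tz": 0.003, "claw": 1}
    - {"ax": 0, "ay": 0, "az": 0, "tx": 0, "ty": 0, "tz": 0.003, "claw": 1}
    - {"ax": 0, "ay": 0, "az": 0, "tx": 0, "ty": 0, "tz": 0.003, "claw": 1}
    - {"ax": 0, "ay": 0, "az": 0, "tx": 0, "ty": 0, "tz": 0.003, "claw": 1}
    - {"ax": 0, "ay": 0, "az": 0, "tx": 0, "ty": 0, "tz": 0.002, "claw": 1}
    - {"ax": 0, "ay": 0, "az": 0, "tx": 0, "ty": 0, "tz": 0, "claw": 1}
    - {"ax": 0, "ay": 0, "az": 0, "tx": 0, "ty": 0, "tz": 0, "claw": 1}
  newtons: 100

```text
time_s: 11.6
eef_pos: [0.5127, 0.2334, 0.0704]
ee_rot: [0.98, 0.198, 0.0, -0.0]
force: [0.1, -0.3, -1.0]
gripper_width: 0.0442
```

```bash
python3 -c "
from meas import *
from to import *
delta([.5115,.2358,.0575])
c=snap('scene','scene8');snap('top','top8')
a=cv2.imread('pics/scene8.png')[160:260,310:430];cv2.imwrite('pics/m10.png',cv2.resize(a,None,fx=5,fy=5))
"
```

```text
t 11.6 pos [0.5127 0.2334 0.0704] F [ 0.1 -0.3 -1. ] M [ 0.05 -0.01  0.02] w 0.04423264082222336 tool z [ 1.e-04  1.e-04 -1.e+00] j [-0.51  0.68  0.05  1.88 -0.06  0.58 -1.59]
tool delta mm [-0.2 -2.7 12.9]
level rotvec tool [-0.     -0.0001  0.    ]
```

View pics/m10.png

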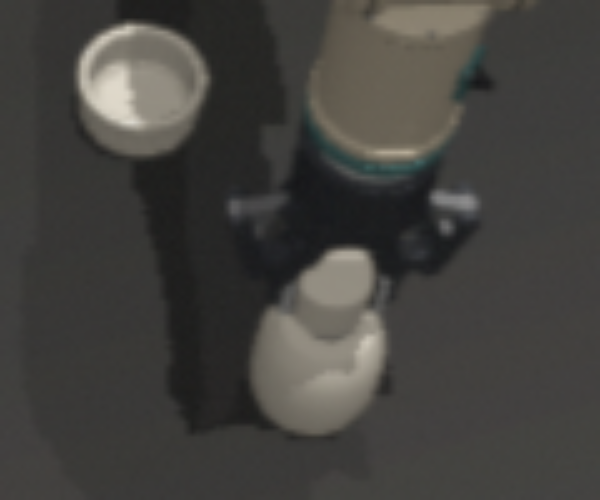

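The lateral position settled 2.7 mm off along tool y, because the earlier reading was taken mid-overshoot. There's no contact yet, so I'll correct it here and re-check.

Call:
step_arm:
  series:
    - {"ax": 0, "ay": 0, "az": 0, "tx": 0, "ty": -0.001, "tz": -0.002, "claw": 1}
    - {"ax": 0, "ay": 0, "az": 0, "tx": 0, "ty": -0.0017, "tz": 0, "claw": 1}
    - {"ax": 0, "ay": 0, "az": 0, "tx": 0, "ty": 0, "tz": 0, "claw": 1}
    - {"ax": 0, "ay": 0, "az": 0, "tx": 0, "ty": 0, "tz": 0, "claw": 1}
    - {"ax": 0, "ay": 0, "az": 0, "tx": 0, "ty": 0, "tz": 0, "claw": 1}

```text
time_s: 12.2
eef_pos: [0.5116, 0.2357, 0.0723]
ee_rot: [0.98, 0.198, -0.0, 0.0]
force: [-0.1, 0.2, -0.6]
gripper_width: 0.0442
```

```bash
python3 -c "
from meas import *
from to import *
delta([.5115,.2358,.0575])
c=snap('scene','scene9');W=world(c);m=c['pixels'].astype(int).min(-1)>95
def fr(P,r,x0):
    s=least_squares(lambda p:np.hypot(P[:,0]-p[0],P[:,1]-p[1])-r,x0,loss='soft_l1',f_scale=.001);return s.x.round(4),len(P),np.std(s.fun).round(4)
def sel(xy,rad,a,b):
    k=m&(np.hypot(W[...,0]-xy[0],W[...,1]-xy[1])<rad)&(W[...,2]>a)&(W[...,2]<b);return W[k]
j=[.5115,.2358]
print('belly',fr(sel(j,.05,.01,.055),.038,j),'cap',fr(sel(j,.035,.106,.127),.023,j))
S=sel(j,.02,.12,.15);print('cap top z',np.median(S[:,2]))
delta([.5115,.2358,.0575])
"
```

```text
t 12.2 pos [0.5116 0.2357 0.0723] F [-0.1  0.2 -0.6] M [-0.01  0.02 -0.02] w 0.044178275913296663 tool z [-0.e+00 -1.e-04 -1.e+00] j [-0.52  0.68  0.06  1.88 -0.06  0.59 -1.6 ]
tool delta mm [-0.1 -0.1 14.8]
level rotvec tool [ 0.0001  0.     -0.    ]
belly (array([0.5102, 0.2362]), 105, np.float64(0.0015)) cap (array([0.5109, 0.2345]), 43, np.float64(0.0026))
cap top z 0.13710262741685603
t 12.25 pos [0.5117 0.2357 0.0723] F [-0.4  0.4 -0.3] M [0.02 0.06 0.01] w 0.04399801761542459 tool z [ 0.e+00 -1.e-04 -1.e+00] j [-0.52  0.68  0.06  1.88 -0.06  0.59 -1.6 ]
tool delta mm [-0.1 -0.1 14.8]
level rotvec tool [ 0.0001  0.     -0.    ]
```

Call:
step_arm:
  series:
    - {"ax": 0, "ay": 0, "az": 0, "tx": 0, "ty": 0, "tz": 0.002, "claw": 1}
    - {"ax": 0, "ay": 0, "az": 0, "tx": 0, "ty": 0, "tz": 0.003, "claw": 1}
    - {"ax": 0, "ay": 0, "az": 0, "tx": 0, "ty": 0, "tz": 0.003, "claw": 1}
    - {"ax": 0, "ay": 0, "az": 0, "tx": 0, "ty": 0, "tz": 0.003, "claw": 1}
    - {"ax": 0, "ay": 0, "az": 0, "tx": 0, "ty": 0, "tz": 0.002, "claw": 1}
    - {"ax": 0, "ay": 0, "az": 0, "tx": 0, "ty": 0, "tz": 0, "claw": 1}
    - {"ax": 0, "ay": 0, "az": 0, "tx": 0, "ty": 0, "tz": 0, "claw": 1}
    - {"ax": 0, "ay": 0, "az": 0, "tx": 0, "ty": 0, "tz": 0, "claw": 1}

```text
time_s: 13.05
eef_pos: [0.5117, 0.2358, 0.0594]
ee_rot: [0.98, 0.198, 0.0, -0.0]
force: [-0.1, 0.7, 0.1]
gripper_width: 0.0442
```

```bash
python3 -c "
from to import *
delta([.5115,.2358,.0575])
"
```

```text
t 13.05 pos [0.5117 0.2358 0.0594] F [-0.1  0.7  0.1] M [-0.   -0.    0.03] w 0.04420970062539715 tool z [ 2.e-04  1.e-04 -1.e+00] j [-0.52  0.7   0.05  1.88 -0.06  0.56 -1.59]
tool delta mm [-0.2 -0.1  1.9]
level rotvec tool [ 0.     -0.0002  0.    ]
```

The cap went over the neck without contact. I'll press in small steps and watch the force.

Call:
step_arm:
  series:
    - {"ax": 0, "ay": 0, "az": 0, "tx": 0, "ty": 0, "tz": 0.001, "claw": 1}
    - {"ax": 0, "ay": 0, "az": 0, "tx": 0, "ty": 0, "tz": 0.001, "claw": 1}
    - {"ax": 0, "ay": 0, "az": 0, "tx": 0, "ty": 0, "tz": 0, "claw": 1}

```text
time_s: 13.35
eef_pos: [0.5119, 0.2364, 0.0575]
ee_rot: [0.98, 0.198, 0.0, -0.0]
force: [0.2, 0.9, 0.6]
gripper_width: 0.0438
```

Call:
step_arm:
  series:
    - {"ax": 0, "ay": 0, "az": 0, "tx": 0, "ty": 0, "tz": 0.001, "claw": 1}
    - {"ax": 0, "ay": 0, "az": 0, "tx": 0, "ty": 0, "tz": 0, "claw": 1}

```text
time_s: 13.55
eef_pos: [0.512, 0.2367, 0.0568]
ee_rot: [0.98, 0.198, 0.001, -0.001]
force: [-0.7, 1.3, 4.5]
gripper_width: 0.044
```

Call:
step_arm:
  series:
    - {"ax": 0, "ay": 0, "az": 0, "tx": 0, "ty": 0, "tz": 0.001, "claw": 1}
    - {"ax": 0, "ay": 0, "az": 0, "tx": 0, "ty": 0, "tz": 0, "claw": 1}

```text
time_s: 13.75
eef_pos: [0.5121, 0.2368, 0.0563]
ee_rot: [0.98, 0.198, 0.001, -0.001]
force: [-0.5, 1.2, 7.3]
gripper_width: 0.0439
```

Call:
step_arm:
  series:
    - {"ax": 0, "ay": 0, "az": 0, "tx": 0, "ty": 0, "tz": 0.001, "claw": 1}
    - {"ax": 0, "ay": 0, "az": 0, "tx": 0, "ty": 0, "tz": 0, "claw": 1}

```text
time_s: 13.95
eef_pos: [0.5121, 0.2368, 0.0555]
ee_rot: [0.98, 0.198, 0.001, -0.001]
force: [-2.4, 1.5, 8.5]
gripper_width: 0.0445
```

Call:
step_arm:
  series:
    - {"ax": 0, "ay": 0, "az": 0, "tx": 0, "ty": 0, "tz": 0.001, "claw": 1}
    - {"ax": 0, "ay": 0, "az": 0, "tx": 0, "ty": 0, "tz": 0, "claw": 1}

```text
time_s: 14.15
eef_pos: [0.5119, 0.2368, 0.054]
ee_rot: [0.98, 0.198, 0.001, -0.001]
force: [-0.2, 2.8, 4.2]
gripper_width: 0.0439
```

```bash
python3 -c "
from to import *
delta([.5115,.2358,.0498])
"
```

```text
t 14.15 pos [0.5119 0.2368 0.054 ] F [-0.2  2.8  4.2] M [0.52 0.14 0.08] w 0.043946291702950446 tool z [ 0.0011  0.0014 -1.    ] j [-0.52  0.71  0.05  1.89 -0.06  0.55 -1.59]
tool delta mm [-0.8  0.8  4.2]
level rotvec tool [-0.0009 -0.0015  0.    ]
```

The force fell from 8.5 N to 4.2 N while the cap jumped down 1.5 mm, which fits the bead slipping past the ring. I'll keep going towards the shoulder.

Call:
step_arm:
  series:
    - {"ax": 0, "ay": 0, "az": 0, "tx": 0, "ty": 0, "tz": 0.001, "claw": 1}
    - {"ax": 0, "ay": 0, "az": 0, "tx": 0, "ty": 0, "tz": 0, "claw": 1}

```text
time_s: 14.35
eef_pos: [0.511, 0.2352, 0.0515]
ee_rot: [0.98, 0.198, -0.001, 0.0]
force: [0.2, 1.4, -2.8]
gripper_width: 0.044
```

Call:
step_arm:
  series:
    - {"ax": 0, "ay": 0, "az": 0, "tx": 0, "ty": 0, "tz": 0.001, "claw": 1}
    - {"ax": 0, "ay": 0, "az": 0, "tx": 0, "ty": 0, "tz": 0, "claw": 1}

```text
time_s: 14.55
eef_pos: [0.5114, 0.2353, 0.0507]
ee_rot: [0.98, 0.197, -0.0, 0.0]
force: [1.1, 0.7, -3.2]
gripper_width: 0.0439
```

Call:
step_arm:
  series:
    - {"ax": 0, "ay": 0, "az": 0, "tx": 0, "ty": 0, "tz": 0.001, "claw": 1}
    - {"ax": 0, "ay": 0, "az": 0, "tx": 0, "ty": 0, "tz": 0, "claw": 1}

```text
time_s: 14.75
eef_pos: [0.5115, 0.2354, 0.0502]
ee_rot: [0.98, 0.197, -0.0, 0.0]
force: [-0.0, -0.1, -1.2]
gripper_width: 0.0438
```

Call:
step_arm:
  series:
    - {"ax": 0, "ay": 0, "az": 0, "tx": 0, "ty": 0, "tz": 0.001, "claw": 1}
    - {"ax": 0, "ay": 0, "az": 0, "tx": 0, "ty": 0, "tz": 0, "claw": 1}

```text
time_s: 14.95
eef_pos: [0.5117, 0.2354, 0.0499]
ee_rot: [0.98, 0.197, 0.0, 0.0]
force: [-1.8, -0.9, 4.3]
gripper_width: 0.044
```

It clicked: the force went negative as the cap was drawn on, then turned positive at z≈0.050, which is the predicted home height. Now I'll build up the press.

Call:
step_arm:
  series:
    - {"ax": 0, "ay": 0, "az": 0, "tx": 0, "ty": 0, "tz": 0.001, "claw": 1}
    - {"ax": 0, "ay": 0, "az": 0, "tx": 0, "ty": 0, "tz": 0.001, "claw": 1}
    - {"ax": 0, "ay": 0, "az": 0, "tx": 0, "ty": 0, "tz": 0, "claw": 1}

```text
time_s: 15.25
eef_pos: [0.5118, 0.2355, 0.0498]
ee_rot: [0.98, 0.197, 0.0, -0.0]
force: [-5.0, -2.6, 21.2]
gripper_width: 0.0442
```

Call:
step_arm:
  series:
    - {"ax": 0, "ay": 0, "az": 0, "tx": 0, "ty": 0, "tz": 0.001, "claw": 1}
    - {"ax": 0, "ay": 0, "az": 0, "tx": 0, "ty": 0, "tz": 0.001, "claw": 1}
    - {"ax": 0, "ay": 0, "az": 0, "tx": 0, "ty": 0, "tz": 0, "claw": 1}

```text
time_s: 15.55
eef_pos: [0.512, 0.2356, 0.0498]
ee_rot: [0.98, 0.197, 0.001, -0.0]
force: [-8.8, -4.0, 36.3]
gripper_width: 0.0442
```

```bash
python3 -c "
from meas import *
from to import *
delta([.5115,.2358,.0498])
c=snap('scene','scene10');W=world(c);m=c['pixels'].astype(int).min(-1)>95
j=[.5115,.2358]
k=m&(np.hypot(W[...,0]-j[0],W[...,1]-j[1])<.02)&(W[...,2]>.105);P=W[k];print('cap top z',np.median(P[:,2]),len(P))
a=cv2.imread('pics/scene10.png')[160:260,310:430];cv2.imwrite('pics/m11.png',cv2.resize(a,None,fx=5,fy=5))
"
```

```text
t 15.55 pos [0.512  0.2356 0.0498] F [-8.8 -4.  36.3] M [-0.82  1.86 -0.02] w 0.04420175594799699 tool z [ 1.4e-03  8.0e-04 -1.0e+00] j [-0.51  0.71  0.05  1.89 -0.07  0.54 -1.59]
tool delta mm [-0.4 -0.4 -0. ]
level rotvec tool [-0.0002 -0.0016  0.    ]
cap top z 0.5022696620435376 618
```

View pics/m11.png

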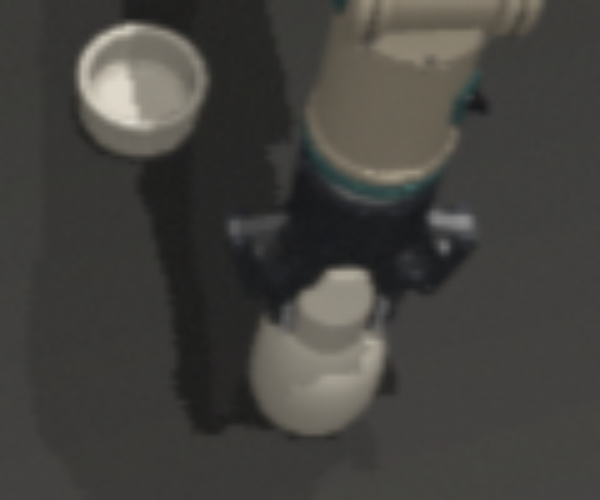

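Call:
step_arm:
  series:
    - {"ax": 0, "ay": 0, "az": 0, "tx": 0, "ty": 0, "tz": 0, "claw": 1}
    - {"ax": 0, "ay": 0, "az": 0, "tx": 0, "ty": 0, "tz": 0, "claw": 1}
    - {"ax": 0, "ay": 0, "az": 0, "tx": 0, "ty": 0, "tz": 0, "claw": 1}
    - {"ax": 0, "ay": 0, "az": 0, "tx": 0, "ty": 0, "tz": 0, "claw": 1}
    - {"ax": 0, "ay": 0, "az": 0, "tx": 0, "ty": 0, "tz": 0, "claw": 1}

```text
time_s: 16.1
eef_pos: [0.512, 0.2356, 0.0498]
ee_rot: [0.98, 0.197, 0.001, -0.0]
force: [-9.5, -3.5, 36.2]
gripper_width: 0.0438
```

```bash
python3 -c "
from meas import *
from to import *
delta([.5115,.2358,.0498])
def fr(P,r,x0):
    s=least_squares(lambda p:np.hypot(P[:,0]-p[0],P[:,1]-p[1])-r,x0,loss='soft_l1',f_scale=.001);return s.x.round(4),len(P),np.std(s.fun).round(4)
j=[.5115,.2358]
for n in('scene9','scene10'):
    c=np.load(n+'.npz');W=world(c);m=c['pixels'].astype(int).min(-1)>95
    d=np.hypot(W[...,0]-j[0],W[...,1]-j[1])
    P=W[m&(d<.022)&(W[...,2]>.1)&(W[...,2]<.15)]; h=P[:,2]
    print(n,'cap z pct',np.percentile(h,[10,50,75,90]).round(4))
    t=P[h>np.median(h)-.004]; A=np.c_[t[:,:2]-j,np.ones(len(t))]; print('plane',np.linalg.lstsq(A,t[:,2],rcond=None)[0].round(4))
    print('belly',fr(W[m&(d<.05)&(W[...,2]>.01)&(W[...,2]<.055)],.038,j))
"
```

```text
t 16.1 pos [0.512  0.2356 0.0498] F [-9.5 -3.5 36.2] M [-0.83  1.93 -0.04] w 0.04381842370206883 tool z [ 1.5e-03  8.0e-04 -1.0e+00] j [-0.51  0.71  0.05  1.89 -0.07  0.54 -1.59]
tool delta mm [-0.4 -0.4 -0. ]
level rotvec tool [-0.0002 -0.0017  0.    ]
scene9 cap z pct [0.1189 0.1361 0.1383 0.1401]
plane [ 0.0124 -0.0248  0.1369]
belly (array([0.5102, 0.2362]), 105, np.float64(0.0015))
scene10 cap z pct [0.1088 0.1143 0.1163 0.1179]
plane [ 0.0034 -0.0083  0.1148]
belly (array([0.5102, 0.2357]), 103, np.float64(0.0018))
```

```bash
python3 -c "
from workcell import r
print(r.finish_job())"
```

```text
the job is handed in; nothing more can be done
None
```

The cap is snapped on and fully home on the open caddy. I handed the job in at about 16 s of the 51 s, with the cap still gripped at 100 N and pressed down at a steady 36 N.

**First grasp:** it closed on air just above the cap. The images showed the fingers ending about 31 mm above the reported TCP, and this was constant wherever I checked. I allowed for it, and nothing had been touched or moved.

**Alignment:** after the carry, the arm settled 2.7 mm off to the side. I corrected this while there was still no contact.

**Click:** the force rose to at least 8.5 N, then fell to about −3 N as the cap was drawn on. I sampled only every 0.2 s, so I did not record the peak and cannot confirm it reached the stated 10 to 16 N.

**Last checks:**
- **Height:** the arm stopped solidly at the height predicted for fully home (reported z 0.0498 m). The camera put the cap top at about 114.5 mm, against 114 mm expected.
- **Level:** the cap top is level to within about 0.5°, by a noisy camera fit.
- **Caddy:** it stayed within about 0.5 mm of where it was.
- **Other objects:** the final picture crop showed only the white ramekin, which was undisturbed. I did not re-measure the rest.
- **Side force:** about 10 N remained while pressing, so the total was about 38 N. The 40 N limit is for the arm or gripper's body, and the contact here was through the finger pads.

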